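# Clip the press plunger into its carrier and tug it

## Task

Put the steel press plunger upright into the blue carrier and push it down between the two orange catches until it is fully home and they snap over its top. Then tug it straight up by the plunger alone: if it has latched the carrier comes up with it, clear of the bench by about two centimetres; if it slips out instead, push it home again and repeat the tug. Finally set the carrier down again where it stood with the plunger still latched in it, let go, and leave the toothed rotor where it is.

Things in the scene. Friction and masses are not known exactly. Their poses are not given: they have to be found in the camera images.
- plunger: steel press plunger: short upright round piece, 39 mm tall, dark grey with a wider pale flat head of 39 mm diameter, closed on as a 39 mm cylinder; 0.2 to 0.4 kg. Origin at the centre of its underside, z up along its axis; it is round, so its own yaw does not matter. Grip it round the sides.
- carrier: Loose carrier, 0.6 kg: blue plate 130 (its x) by 80 (its y) by 8 mm, with an aluminium housing 68 mm tall over the bench at each end of its x axis, |x| = 29 to 53 mm. Origin at the centre of the plate's underside, z up. The seat is the black disc in the plate's middle, 8 mm above the origin. The +y and -y sides of the seat are open: fingers closing along the carrier's y have room all the way down.
- catches (a point): Midway between the two orange spring catches, 24 mm wide, at their flat undersides: 48.5 mm above the origin, so a plunger on the seat is locked with 1.5 mm play. Their tips leave 33 mm; slopes 3 to 18 mm above this point widen to 50 mm and lead it in. Pushing in takes 6 to 15 N beyond its weight; a plunger not fully home is held by friction only and pulls out. Carrier's axes.
- rotor: bystander: grey toothed mill rotor, diameter 65 mm, 40 mm tall with its hub. Origin at the centre of its underside. Leave it alone.
Things that resemble listed ones, but are neither listed nor needed, are in the scene too. What is shaped like the plunger but purple or yellow is not meant.

How it is judged:
By the outcome, as a careful person would: the job done as asked, in the order asked, and still so for the second after the job is handed in, with the robot touching nothing.
It also fails if it takes over 40 s, if anything falls off the work surface, if the arm or the gripper's body presses on something with over 40 N, if the wrist force passes 120 N, or if a joint passes its speed limit or range.

## Robot

A 7-joint arm with a two-finger parallel gripper is mounted at the origin on a cart in front of the work surface, level with it; the furniture and walls round the work are solid. World frame = base frame: x ahead of the robot, y to its left, z up, the work surface at z = 0. Lengths are in mm, angles in rad, forces in N, time in s.
With the tool pointing down it reaches from about 400 to 875 mm from the base axis. Payload 4.4 kg.
Tool frame: the origin (TCP) lies at the very end of the fingers, on their centre line; the grasp point (between the pads) lies 19 mm behind it; y points along the fingers, x is the direction in which the jaws open and shut, and the axes are right-handed (so a half turn about y gives the same grasp; the last joint's range is limited). The gripper opens to 85 mm and grips with 20 to 120 N. Pads are 22 mm wide; open, the fingers measure 114 mm over their backs; the gripper's body (76 mm by 85 mm) begins 54 mm behind the grasp point. The pads swing forward as they close: fully open they stand 13 mm farther back than shut.
Start: joints at [-1.241, 0.628, 0.038, 1.517, -0.027, 0.996, -0.02], TCP at [250.583, 599.771, 231.313] pointing down, gripper open.
Joint ranges: [-3.06, 3.06], [-0.37, 2.12], [-1.25, 1.32], [0.18, 2.47], [-1.1, 4.24], [0.23, 1.98], [-2.94, 2.94]. Speed limits (rad/s): [2.57, 2.57, 3.14, 3.14, 3.14, 3.14, 3.14].

## Interface

Orientations are given as [roll, pitch, yaw] about the fixed x, y, z axes, in that order (R = Rz(yaw) Ry(pitch) Rx(roll)).
In Python, from cell import readout, eyes, finish_job gives the robot as it stands. The module is installed in compiled form; this text tells all that it offers.
- The arm moves only by the tool apply_moves, never from a script. Its argument "commands" is a list that holds one entry, the list of rows, each a list of 6 numbers: the shift along the tool's x, y, z in units of 0.04 m (1.0 is 0.04 m), then the turn, a rotation vector about the tool's x, y, z in units of 5 degrees (1.0 is 5 degrees). A call has 1 to 8 rows; each row shifts and turns the pose as measured when the row begins, along the tool's axes as they then stand; what a row does not reach is not made up. A row lasts 1/12 s, in which the tool goes at most 41.7 mm and 7.16 degrees, less where a joint would pass 70% of its speed; a pose out of reach is approached as far as the arm can. A call with a number of a shift or a turn outside -1 to 1 is refused whole. A call with a gripper value outside its range is refused whole. "claw" is the finger opening in mm, from 0 to 85.4, set as the call begins (left out, the last holds). The fingers move at their own pace and stop on an object; the grip force is fixed at half the most. Time passes only in rows, so rows that do not move let the fingers close. It gives the time, the measured TCP pose, the force and the opening at its end, in the units of the state.
- readout.read_state(): the state, without advancing time (a new reading comes with each control period).
- eyes.get_image(name): name is "scene" or "top" or "wrist"; returns a dict with "image" (384x512x3 uint8, red, green, blue), "mtx" (3x3 intrinsics, pixels), "rvec" (rotation vector, rad) and "tvec" (3), from world to camera coordinates, as OpenCV has them. Camera axes: x right, y down, z forward; pixel columns grow to the right and rows downward; lengths in mm; the calibration is good to about 2 mm. A picture is of the moment at which its call begins. There is no depth.
- finish_job(): hands the job in, once; it reports no verdict.
The state is a dict: "clock": time; "qpos": joint angles; "qd": joint speeds; "tau": joint torques, N m; "eef_pos": TCP position; "tool_rot": TCP orientation; "force": force on the tool from outside, world axes, zero at the start; "torque": the same for the moment, N m; "width": finger opening in mm.
Only numpy, scipy, OpenCV 4.12 (cv2) and the standard library are available. Lean on these libraries where they do the work, as an engineer would, in place of code of your own. Each camera call takes 0.05 s, during which the arm holds its last target. There are 200 camera calls.

## Working session

There is one attempt and no reset: what is moved stays moved. The work goes in short steps, Python scripts to look and compute and a tool call to move; the robot and the scene stay as the last step left them, time stands still between calls to the robot, and variables do not carry over. Pictures are saved under pics/ and viewed, about 8 in all and at most 12, crops included, and the job is handed in when it is done.

Besides the shell and the picture viewer there is one more tool, called after "Request:" as name(argument=value, ...) on one line, values as JSON. apply_moves: Moves the arm, as the interface text tells. Shifts and turns lie within -1 to 1; 1 stands for 0.04 m of shift or 5 degrees of turn. Its arguments: {"type":"object","properties":{"commands":{"type":"array"},"claw":{"type":"number"}},"required":["commands"]}

```bash
mkdir -p pics; cat > h.py <<'E'
import cv2,numpy as np
from cell import readout,eyes,finish_job
def grab(n,fn):
    d=eyes.get_image(n); cv2.imwrite('pics/'+fn+'.png',d['image'][:,:,::-1]); np.savez('pics/'+fn+'.npz',**d); return d
def load(fn): return np.load('pics/'+fn+'.npz')
def world(d,uv,z):
    R=cv2.Rodrigues(d['rvec'])[0]; c=-R.T@d['tvec'].reshape(3)
    r=R.T@np.linalg.inv(d['mtx'])@np.array([uv[0],uv[1],1.]); return c+r*(z-c[2])/r[2]
def proj(d,P): return cv2.projectPoints(np.array(P,float).reshape(-1,1,3),d['rvec'],d['tvec'],d['mtx'],None)[0].reshape(-1,2)
E
python3 - <<'E'
from h import *
a=grab('scene','s0');b=grab('top','t0')
print(readout.read_state())
im=np.hstack([a['image'],b['image']])[:,:,::-1]
cv2.imwrite('pics/c0.png',cv2.resize(im,(800,300),interpolation=cv2.INTER_AREA))
E
```

```text
{'clock': 0.1, 'qpos': array([-1.24080938,  0.62923492,  0.03846099,  1.51825123, -0.02700181,
        0.99626726, -0.01999868]), 'qd': array([ 0.00056964, -0.00259271, -0.0002776 , -0.00274385, -0.00028893,
       -0.00153316, -0.00051704]), 'tau': array([ 2.73623955e-03, -5.64538586e+01,  1.23008665e+00, -1.93971688e+01,
        1.12081028e-02,  5.46707495e-03, -3.56982548e-05]), 'eef_pos': array([250.36953117, 599.26349313, 230.49881822]), 'tool_rot': array([-1.57081915,  0.00164222,  1.17499694]), 'force': array([ 0.04683204,  0.41613154, -0.39465722]), 'torque': array([-0.00300323,  0.03253479, -0.00198239]), 'width': 85.76568549382993}
```

View pics/t0.png

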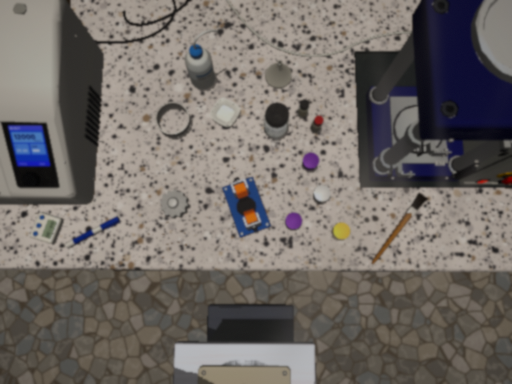

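View pics/s0.png

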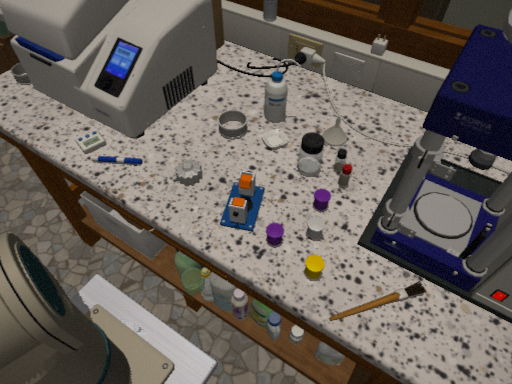

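The top view shows the carrier at about (246,207) and the rotor at (174,204). Plunger-shaped pieces are at (321,194) pale/grey, (311,161) and (293,221) purple, and (342,231) yellow. Only the pale-headed one at (321,194), or (315,230) in the scene view, fits the steel plunger. I'll confirm it in a crop.

```bash
python3 - <<'E'
from h import *
a=load('s0');b=load('t0')
ca=cv2.resize(a['image'][165:265,205:345],(800,570)[0:2] and (560,400),interpolation=cv2.INTER_CUBIC)
cb=cv2.resize(b['image'][140:250,210:350],(560,440),interpolation=cv2.INTER_CUBIC)
im=np.vstack([ca,cb]); im=cv2.resize(im,(400,600)) if 0 else im
cv2.imwrite('pics/crop1.png',cv2.resize(np.hstack([ca[:400],cb[:400]]),(800,286))[:,:,::-1])
for n,uv,z in [('plg',(321,194),39),('car',(246,207),8),('rotor',(174,204),40),('pur1',(311,161),39),('pur2',(293,221),39),('yel',(342,231),39)]:
    print(n,world(b,uv,z).round(1))
for n,uv,z in [('plg',(315,230),39),('car',(244,206),8)]: print(n,world(a,uv,z).round(1))
# blue plate mask in top
hsv=cv2.cvtColor(b['image'],cv2.COLOR_RGB2HSV)
m=cv2.inRange(hsv,(100,110,50),(118,255,255)); m[:170]=0;m[245:]=0;m[:,:215]=0;m[:,275:]=0
p=np.argwhere(m)[:,::-1].astype(np.float32); r=cv2.minAreaRect(p); print(r)
c=[world(b,q,8)[:2] for q in cv2.boxPoints(r)]; print(np.round(c,1),np.mean(c,0))
mo=cv2.inRange(hsv,(5,150,120),(18,255,255)); mo[:170]=0;mo[245:]=0;mo[:,:215]=0;mo[:,275:]=0
n,l,s,ce=cv2.connectedComponentsWithStats(mo); print(s[1:],ce[1:])
print(cv2.Rodrigues(b['rvec'])[0].round(2),b['tvec'],b['mtx'])
E
```

```text
plg [ 487.7 -175.8   39. ]
car [461.3  -1.4   8. ]
rotor [463.1 164.   40. ]
pur1 [ 566.5 -154.2   39. ]
pur2 [ 424.7 -110.3   39. ]
yel [ 402.2 -221.6   39. ]
plg [ 473.7 -185.8   39. ]
car [460.9  -7.9   8. ]
((245.90875244140625, 206.6240997314453), (51.688636779785156, 31.86754035949707), 70.01689910888672)
[[507.8  56.3]
 [534.7 -15.4]
 [417.5 -57.8]
 [391.6  12.7]] [462.8851278   -1.04424221]
[[235 183  12  14 122]
 [245 211  12  12 107]] [[240.36885246 189.31147541]
 [250.35514019 216.37383178]]
[[ 0.   -1.   -0.01]
 [-0.98 -0.   -0.18]
 [ 0.18  0.01 -0.98]] [-25.41932125 487.93115723 926.0423106 ] [[420.19011063   0.         255.34337689]
 [  0.         420.19011063 193.32867311]
 [  0.           0.           1.        ]]
```

View pics/crop1.png

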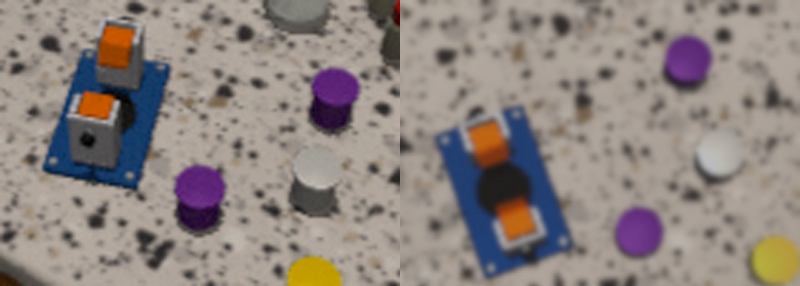

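The crop confirms it. The grey body with a pale head, at about (316,224) in scene and (322,193) in top, is the steel plunger, and the purple and yellow pieces are decoys. The carrier's yaw is about 20°, so I'll use tool yaw −70°, which puts the jaws along the carrier's y.

Request:
apply_moves(commands=[[[0, 0, 0, 0, 1, 0], [0, 0, 0, 0, 1, 0], [0, 0, 0, 0, 1, 0], [0, 0, 0, 0, 1, 0], [0, 0, 0, 0, 1, 0], [0, 0, 0, 0, 1, 0], [0, 0, 0, 0, 1, 0], [0, 0, 0, 0, 1, 0]]], claw=64)

```text
clock: 0.77
eef_pos: [249.2, 596.3, 226.0]
tool_rot: [-1.578, 0.009, 0.445]
force: [0.6, 1.0, 0.3]
width: 64.2
```

Request:
apply_moves(commands=[[[0, 0, 0, 0, 1, 0], [0, 0, 0, 0, 1, 0], [0, 0, 0, 0, 1, 0], [0, 0, 0, 0, 1, 0], [0, 0, 0, 0, 1, 0], [0, 0, 0, 0, 1, 0], [0, 0, 0, 0, 1, 0], [0, 0, 0, 0, 1, 0]]])

```text
clock: 1.43
eef_pos: [247.2, 593.8, 221.6]
tool_rot: [-1.59, 0.003, -0.289]
force: [-0.4, -0.3, 0.1]
width: 63.9
```

Request:
apply_moves(commands=[[[0, 0, 0, 0, 1, 0], [0, 0, 0, 0, 1, 0], [0, 0, 0, 0, 1, 0], [0, 0, 0, 0, 1, 0], [0, 0, 0, 0, 1, 0], [0, 0, 0, 0, 1, 0], [0, 0, 0, 0, 1, 0], [0, 0, 0, 0, 1, 0]]])

```text
clock: 2.1
eef_pos: [244.7, 591.7, 217.3]
tool_rot: [-1.595, -0.015, -1.022]
force: [0.2, -0.7, 0.2]
width: 63.9
```

```bash
cat >> h.py <<'E'
from scipy.spatial.transform import Rotation as Ro
def plan(P,yaw=None,s=None):
    "shift (mm) along tool axes and turn (deg) to target with tool down"
    s=s or readout.read_state(); R=Ro.from_euler('xyz',s['tool_rot']); d=np.array(P)-s['eef_pos']
    T=Ro.from_euler('xyz',[-90,0,yaw],degrees=True)
    print('t',round(s['clock'],2),'pos',s['eef_pos'].round(1),'rot',np.degrees(s['tool_rot']).round(2),'w',round(s['width'],1),'F',s['force'].round(1))
    print('shift units',(R.inv().apply(d)/40).round(3),'turn units',((R.inv()*T).as_rotvec(degrees=True)/5).round(3))
E
python3 - <<'E'
from h import *
a=load('s0');b=load('t0')
print(world(b,(322,193.2),39),world(a,(316.3,223.8),39))
from scipy.optimize import least_squares
# orange catch top faces, check
plan([482,-178,200],-69.8)
E
```

```text
[ 489.61185349 -178.19735583   39.        ] [ 489.56705352 -180.73874124   39.        ]
t 2.1 pos [244.7 591.7 217.3] rot [-91.38  -0.87 -58.56] w 63.9 F [ 0.2 -0.7  0.2]
shift units [19.503  0.849 -4.956] turn units [0.258 2.246 0.201]
```

Request:
apply_moves(commands=[[[0, 0, 0, 0.13, 1, 0.1], [0, 0, 0, 0.13, 1, 0.1], [0.5, -0.02, -0.02, 0, 0.2, 0], [0.9, -0.02, -0.04, 0, 0, 0], [0.9, -0.02, -0.04, 0, 0, 0], [0.9, -0.02, -0.04, 0, 0, 0], [0.9, -0.02, -0.04, 0, 0, 0], [0.9, -0.02, -0.04, 0, 0, 0]]])

```text
clock: 2.77
eef_pos: [299.1, 401.8, 215.9]
tool_rot: [-1.573, -0.001, -1.209]
force: [1.2, 1.1, 0.5]
width: 63.9
```

Request:
apply_moves(commands=[[[0.9, -0.02, -0.04, 0, 0, 0], [0.9, -0.02, -0.04, 0, 0, 0], [0.9, -0.02, -0.04, 0, 0, 0], [0.9, -0.02, -0.04, 0, 0, 0], [0.9, -0.02, -0.04, 0, 0, 0], [0.9, -0.02, -0.04, 0, 0, 0], [0.9, -0.02, -0.04, 0, 0, 0], [0.9, -0.02, -0.04, 0, 0, 0]]])

```text
clock: 3.43
eef_pos: [389.0, 114.9, 222.0]
tool_rot: [-1.576, -0.001, -1.203]
force: [1.1, 0.9, 0.3]
width: 64.2
```

```bash
python3 -c "
from h import *
plan([489,-179,200],-69.8)"
```

```text
t 3.43 pos [389.  114.9 222. ] rot [-9.030e+01 -4.000e-02 -6.891e+01] w 64.2 F [1.1 0.9 0.3]
shift units [ 7.753  0.557 -0.308] turn units [0.06  0.179 0.007]
```

Request:
apply_moves(commands=[[[0.9, 0.05, -0.03, 0, 0.1, 0], [0.9, 0.05, -0.03, 0, 0.1, 0], [0.9, 0.05, -0.03, 0, 0, 0], [0.9, 0.05, -0.03, 0, 0, 0], [0.9, 0.05, -0.03, 0, 0, 0], [0.9, 0.05, -0.03, 0, 0, 0], [0.9, 0.05, -0.03, 0, 0, 0], [0.9, 0.05, -0.03, 0, 0, 0]]])

```text
clock: 4.1
eef_pos: [480.9, -171.5, 204.6]
tool_rot: [-1.576, 0.003, -1.218]
force: [1.0, 1.5, -0.3]
width: 64.2
```

Request:
apply_moves(commands=[[[0.5, 0, 0, 0, 0, 0], [0, 0, 0, 0, 0, 0]]])

```text
clock: 4.27
eef_pos: [488.7, -200.4, 204.3]
tool_rot: [-1.577, -0.004, -1.228]
force: [-0.3, -0.6, -0.2]
width: 64.0
```

```bash
python3 -c "
from h import *
d=grab('wrist','w1')
plan([489,-179,100],-69.8)
print(proj(d,[[489.6,-179.5,39],[489.6,-179.5,0]]))"
```

```text
t 4.32 pos [ 487.9 -198.6  204.1] rot [-90.38  -0.1  -70.3 ] w 64.3 F [ 0.5 -0.5  0.3]
shift units [-0.456  2.599  0.209] turn units [ 0.076 -0.099  0.021]
[[234.88310743 162.74751664]
 [236.90289627 154.98578783]]
```

View pics/w1.png

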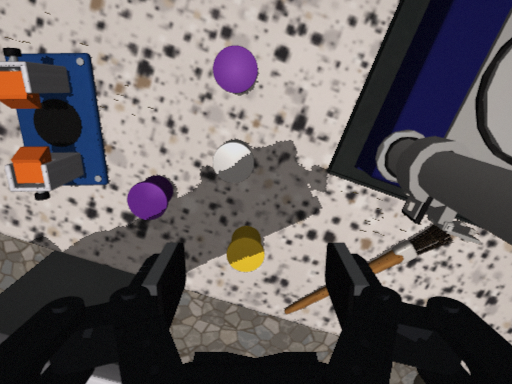

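The wrist view shows the plunger head at (233,161), within 2 px of the prediction. The carrier seat is at (58,124), with the plate's right edge running from (91,55) to (105,183).

```bash
python3 - <<'E'
from h import *
d=load('w1'); im=d['image']
hsv=cv2.cvtColor(im,cv2.COLOR_RGB2HSV)
# pale head top: fit circle to bright low-sat pixels
print('head',world(d,(233,161),39).round(1))
g=im.astype(int); roi=(slice(135,185),slice(208,258))
print('seat disc',world(d,(58,124),8).round(1))
m=cv2.inRange(hsv,(100,130,40),(118,255,255)); m[:,112:]=0; m[195:]=0
ys,xs=np.nonzero(m)
# right edge: max x per row
e=np.array([(xs[ys==y].max(),y) for y in range(62,178,4) if (ys==y).any()])
w=np.array([world(d,q,8)[:2] for q in e]); v=cv2.fitLine(w.astype(np.float32),cv2.DIST_HUBER,0,.01,.01).ravel(); print('edge',v,np.degrees(np.arctan2(v[1],v[0])))
for q in [(91,54),(106,184),(18,54),(30,190)]: print(q,world(d,q,8).round(1))
# black disc
mk=cv2.inRange(hsv,(0,0,0),(179,255,40)); mk[:,:30]=0; mk[:,86:]=0; mk[:95]=0; mk[150:]=0
n,l,s,c=cv2.connectedComponentsWithStats(mk); k=1+s[1:,4].argmax(); print(s[k],c[k],world(d,c[k],8).round(1))
plan([488.5,-179.5,100],-69.8)
E
```

```text
head [ 490.6 -177.3   39. ]
seat disc [460.9  -1.3   8. ]
edge [ 9.3846804e-01  3.4536606e-01  4.7919882e+02 -3.7932087e+01] 20.204144
(91, 54) [536.1 -19.3   8. ]
(106, 184) [415.7 -59.6   8. ]
(18, 54) [513.1  45.2   8. ]
(30, 190) [382.3  14.6   8. ]
[  34   99   48   48 1759] [ 57.36952814 122.60432064] [462.1  -0.5   8. ]
t 4.32 pos [ 487.9 -198.6  204.1] rot [-90.38  -0.1  -70.3 ] w 64.3 F [ 0.5 -0.5  0.3]
shift units [-0.449  2.6    0.193] turn units [ 0.076 -0.099  0.021]
```

Request:
apply_moves(commands=[[[-0.4, 0.6, 0.22, 0.08, -0.1, 0], [0, 0.8, 0, 0, 0, 0], [0, 0.8, 0, 0, 0, 0], [0, 0.4, 0, 0, 0, 0], [0, 0, 0, 0, 0, 0]]])

```text
clock: 4.73
eef_pos: [491.1, -174.6, 97.1]
tool_rot: [-1.567, 0.001, -1.214]
force: [0.3, -0.0, 1.2]
width: 64.2
```

```bash
python3 -c "
from h import *
d=grab('wrist','w2')
plan([490,-178.5,5],-69.8)
print(proj(d,[[490,-178.5,39],[490,-178.5,0]]))"
```

```text
t 4.78 pos [ 491.4 -174.4   98.1] rot [-8.976e+01  8.000e-02 -6.955e+01] w 64.0 F [-0.7 -0.4  0.7]
shift units [ 0.086  2.327 -0.078] turn units [-0.048  0.051 -0.016]
[[261.94919294 214.31904662]
 [261.01168836 196.30305593]]
```

View pics/w2.png

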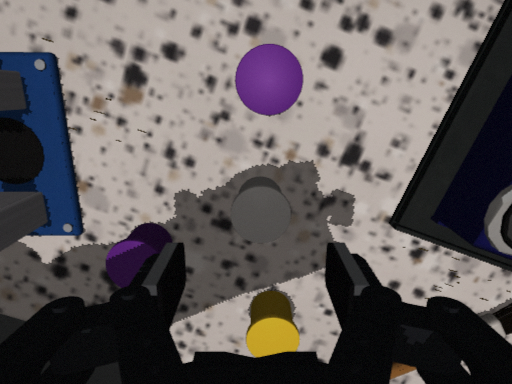

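The head is at (261,211), about 3 px (2 mm) beyond the prediction, so the position is roughly (491.3,−178). The fingers straddle it, so I'm going down.

Request:
apply_moves(commands=[[[0.08, 0.5, -0.03, -0.05, 0.05, 0], [0, 0.6, 0, 0, 0, 0], [0, 0.6, 0, 0, 0, 0], [0, 0.4, 0, 0, 0, 0], [0, 0.1, 0, 0, 0, 0], [0, 0, 0, 0, 0, 0]]])

```text
clock: 5.28
eef_pos: [497.4, -174.5, 14.8]
tool_rot: [-1.561, -0.004, -1.211]
force: [-0.4, -0.9, -0.0]
width: 63.9
```

```bash
python3 -c "
from h import *
plan([491.3,-178,5],-69.8)"
```

```text
t 5.28 pos [ 497.4 -174.5   14.8] rot [-89.46  -0.22 -69.4 ] w 63.9 F [-0.4 -0.9 -0. ]
shift units [ 0.027  0.243 -0.175] turn units [-0.109  0.08   0.043]
```

Request:
apply_moves(commands=[[[0.03, 0.12, -0.17, -0.1, 0.08, 0.04], [0, 0.1, -0.03, 0, 0, 0], [0, 0.05, 0, 0, 0, 0]]])

```text
clock: 5.53
eef_pos: [492.2, -178.9, 7.1]
tool_rot: [-1.567, -0.004, -1.217]
force: [0.6, -0.1, 1.1]
width: 63.7
```

```bash
python3 -c "
from h import *
plan([491.3,-178,5],-69.8)"
```

```text
t 5.53 pos [ 492.2 -178.9    7.1] rot [-89.75  -0.21 -69.74] w 63.7 F [ 0.6 -0.1  1.1]
shift units [-0.029  0.052 -0.014] turn units [-0.049  0.013  0.042]
```

Request:
apply_moves(commands=[[[-0.02, 0.05, -0.02, -0.05, 0, 0.04], [0, 0, 0, 0, 0, 0], [0, 0, 0, 0, 0, 0], [0, 0, 0, 0, 0, 0], [0, 0, 0, 0, 0, 0], [0, 0, 0, 0, 0, 0], [0, 0, 0, 0, 0, 0], [0, 0, 0, 0, 0, 0]]], claw=20)

```text
clock: 6.2
eef_pos: [491.6, -178.6, 6.3]
tool_rot: [-1.57, -0.001, -1.217]
force: [-0.9, 0.9, -2.0]
width: 37.6
```

Request:
apply_moves(commands=[[[0, 0, 0, 0, 0, 0], [0, 0, 0, 0, 0, 0]]])

```text
clock: 6.37
eef_pos: [491.6, -178.6, 6.3]
tool_rot: [-1.57, -0.001, -1.217]
force: [0.4, -0.4, -1.4]
width: 37.5
```

```bash
python3 -c "
from h import *
plan([491.3,-178,130],-69.8)"
```

```text
t 6.37 pos [ 491.6 -178.6    6.3] rot [-8.995e+01 -5.000e-02 -6.975e+01] w 37.5 F [ 0.4 -0.4 -1.4]
shift units [-1.400e-02 -3.092e+00  1.000e-03] turn units [-0.01   0.011  0.01 ]
```

Request:
apply_moves(commands=[[[0, -0.3, 0, 0, 0, 0], [0, -0.6, 0, 0, 0, 0], [0, -0.7, 0, 0, 0, 0], [0, -0.7, 0, 0, 0, 0], [0, -0.7, 0, 0, 0, 0], [0, -0.3, 0, 0, 0, 0], [0, 0, 0, 0, 0, 0]]])

```text
clock: 6.95
eef_pos: [488.5, -177.5, 140.6]
tool_rot: [-1.577, 0.005, -1.218]
force: [0.1, -1.1, -4.0]
width: 37.8
```

```bash
python3 -c "
from h import *
plan([461.5,-1,130],-69.8)"
```

```text
t 6.95 pos [ 488.5 -177.5  140.6] rot [-90.36   0.3  -69.81] w 37.8 F [ 0.1 -1.1 -4. ]
shift units [-4.372  0.282  0.891] turn units [ 0.071 -0.003 -0.06 ]
```

Request:
apply_moves(commands=[[[-0.4, 0, 0.1, 0.05, 0, -0.05], [-0.7, 0.02, 0.15, 0, 0, 0], [-0.8, 0.02, 0.16, 0, 0, 0], [-0.8, 0.02, 0.16, 0, 0, 0], [-0.8, 0.02, 0.16, 0, 0, 0], [-0.5, 0.02, 0.1, 0, 0, 0], [-0.1, 0.02, 0.02, 0, 0, 0], [0, 0, 0, 0, 0, 0]]])

```text
clock: 7.62
eef_pos: [459.7, -6.9, 129.4]
tool_rot: [-1.579, -0.001, -1.222]
force: [0.7, -1.0, -2.5]
width: 37.6
```

```bash
python3 -c "
from h import *
d=grab('wrist','w3');a=grab('scene','s3')
plan([461.5,-1,120],-69.8)
b=load('t0')
cv2.imwrite('pics/c3.png',np.hstack([cv2.resize(d['image'],(448,336)),cv2.resize(a['image'][110:250,180:330],(336,336),interpolation=cv2.INTER_CUBIC)])[:,:,::-1])"
```

```text
t 7.72 pos [460.3  -8.9 129.8] rot [-90.44  -0.16 -70.15] w 37.6 F [ 0.5 -0.2 -3.3]
shift units [-0.177  0.244  0.096] turn units [ 0.089 -0.07   0.031]
```

View pics/c3.png

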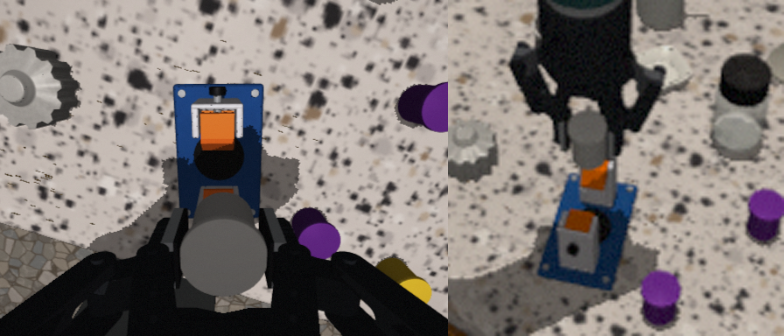

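The wrist view shows the carrier aligned below the held plunger, with the plate edges at about x=199 and x=300 in full-frame pixels and the far catch at (248,148). I'm refining the carrier position from this.

```bash
python3 - <<'E'
from h import *
d=load('w3'); im=d['image']; hsv=cv2.cvtColor(im,cv2.COLOR_RGB2HSV)
m=cv2.inRange(hsv,(100,110,20),(120,255,255)); m[:,:185]=0; m[:,320:]=0; m[:90]=0
L=[];Rr=[]
for y in range(102,190,4):
    xs=np.nonzero(m[y])[0]
    if len(xs)>20: L.append(world(d,(xs.min()-.5,y),8)[:2]);Rr.append(world(d,(xs.max()+.5,y),8)[:2])
for n,w in (('L',L),('R',Rr)):
    v=cv2.fitLine(np.array(w,np.float32),cv2.DIST_HUBER,0,.01,.01).ravel(); th=np.arctan2(v[1],v[0])
    print(n,np.degrees(th).round(2),'n-offset',(np.array([-.345,.9385])@v[2:]).round(1), len(w))
xs=range(215,285,5); T=[]
for x in xs:
    y=np.nonzero(m[80:120,x])[0] if 0 else np.nonzero(cv2.inRange(hsv,(100,110,20),(120,255,255))[80:130,x])[0]
    if len(y): T.append(world(d,(x,80+y.min()-.5),8)[:2]@np.array([.9385,.345]))
print('far end x-offset',np.median(T),'-> centre',np.median(T)-65)
mo=cv2.inRange(hsv,(5,150,120),(18,255,255)); n,l,s,c=cv2.connectedComponentsWithStats(mo); print(s[1:][s[1:,4]>60],c[1:][s[1:,4]>60])
# held head: circle bounds
s_=Ro.from_euler('xyz',[-90.44,-.16,-70.15],degrees=True); t=np.array([460.3,-8.9,129.8])
p=lambda o:t+s_.apply(o)
print('proj bottom centre',proj(d,[p([0,-6.3+12.6,0])]), proj(d,[p([x,6.3,z]) for x,z in ((-19.5,0),(19.5,0),(0,-19.5),(0,19.5))]))
for P in ((461.5,-1),(462.1,-.5)): print(np.array(P)@np.array([.9385,.345]),np.array(P)@np.array([-.345,.9385]))
# gray-level profile across held bottom
g=cv2.cvtColor(im,cv2.COLOR_RGB2GRAY); print(g[290,195:320:3]); print(g[205:350:3,258])
E
```

```text
L 20.27 n-offset -120.9 22
R 20.13 n-offset -199.1 22
far end x-offset 497.93745921921584 -> centre 432.93745921921584
[[ 228  126   40   45 1495]] [[247.77123746 147.5819398 ]]
proj bottom centre [[261.39318909 246.93179966]] [[221.53957723 246.8162268 ]
 [301.25608713 247.04739944]
 [261.09159863 281.99373871]
 [261.71633999 209.36331165]]
432.77275 -160.156
433.50835 -159.89374999999998
[10 10 13  8 86 90 90 90 89 90 89 88 90 91 87 90 89 89 90 89 91 90 90 89
 91 89 90 90 91 91 89 91 89 92 90 90 91  6 10 11 11  4]
[ 20  26  28  66  53  63  56  55  55  58  56  55  58  57  61  77  89  92
  91  93  94  92  90  91  92  91  91  89  90  89  89  88  89  90  89  88
  87  87  87  88  86  86  88  87  85 106  98 130  97]
```

```bash
python3 - <<'E'
from h import *
d=load('w3')
s_=Ro.from_euler('xyz',[-90.44,-.16,-70.15],degrees=True); t=np.array([460.3,-8.9,129.8])
for y in (-32.7,6.3): print(proj(d,[t+s_.apply([x,y,z]) for x,z in ((0,0),(-19.5,0),(19.5,0),(0,-19.5),(0,19.5))]).round(1))
plan([461.6,-0.8,100],-69.8)
E
```

```text
[[263.1 293. ]
 [211.4 292.8]
 [314.8 293.2]
 [262.6 336. ]
 [263.6 245.9]]
[[261.4 246.9]
 [221.5 246.8]
 [301.3 247. ]
 [261.1 282. ]
 [261.7 209.4]]
t 7.72 pos [460.3  -8.9 129.8] rot [-90.44  -0.16 -70.15] w 37.6 F [ 0.5 -0.2 -3.3]
shift units [-0.182  0.744  0.104] turn units [ 0.089 -0.07   0.031]
```

Request:
apply_moves(commands=[[[-0.16, 0.25, 0.1, 0.09, -0.07, 0.03], [0, 0.4, 0, 0, 0, 0], [0, 0.3, 0, 0, 0, 0], [0, 0.1, 0, 0, 0, 0], [0, 0, 0, 0, 0, 0]]])

```text
clock: 8.13
eef_pos: [465.3, -11.0, 86.7]
tool_rot: [-1.567, -0.008, -1.23]
force: [-0.0, 0.0, -2.9]
width: 37.3
```

```bash
python3 -c "
from h import *
plan([461.8,-1.2,78],-69.8)"
```

```text
t 8.13 pos [465.3 -11.   86.7] rot [-89.77  -0.46 -70.48] w 37.3 F [-0.   0.  -2.9]
shift units [-0.262  0.216 -0.002] turn units [-0.046 -0.136  0.092]
```

Request:
apply_moves(commands=[[[-0.26, 0.1, 0, -0.05, -0.14, 0.09], [-0.1, 0.05, 0, 0, 0, 0], [0, 0.03, 0, 0, 0, 0], [0, 0, 0, 0, 0, 0]]])

```text
clock: 8.47
eef_pos: [461.4, 0.7, 80.0]
tool_rot: [-1.57, -0.002, -1.222]
force: [0.3, -0.5, -2.5]
width: 37.4
```

```bash
python3 -c "
from h import *
plan([461.8,-1.2,78],-69.8)"
```

```text
t 8.47 pos [461.4   0.7  80. ] rot [-89.94  -0.09 -69.99] w 37.4 F [ 0.3 -0.5 -2.5]
shift units [ 0.048  0.049 -0.006] turn units [-0.012 -0.038  0.019]
```

Aligned. I'll check the wrist view numerically against the seat position, then push.

Request:
apply_moves(commands=[[[0.05, 0.1, 0, 0, -0.04, 0.02], [0, 0.15, 0, 0, 0, 0], [0, 0.15, 0, 0, 0, 0], [0, 0, 0, 0, 0, 0]]])

```text
clock: 8.8
eef_pos: [463.4, -1.0, 63.5]
tool_rot: [-1.567, -0.001, -1.216]
force: [0.8, 0.7, -3.4]
width: 37.7
```

```bash
python3 -c "
from h import *
plan([461.8,-1.2,40],-69.8)"
```

```text
t 8.8 pos [463.4  -1.   63.5] rot [-8.978e+01 -6.000e-02 -6.968e+01] w 37.7 F [ 0.8  0.7 -3.4]
shift units [-0.01   0.587 -0.041] turn units [-0.044  0.023  0.012]
```

Request:
apply_moves(commands=[[[0, 0.1, -0.05, -0.04, 0.02, 0.01], [0, 0.12, -0.01, 0, 0, 0], [0, 0.12, -0.01, 0, 0, 0]]])

```text
clock: 9.05
eef_pos: [463.7, -2.3, 50.4]
tool_rot: [-1.565, -0.002, -1.219]
force: [0.1, 0.1, 0.8]
width: 37.6
```

Request:
apply_moves(commands=[[[0, 0.12, -0.01, 0, 0, 0], [0, 0.12, -0.01, 0, 0, 0], [0, 0.05, 0, 0, 0, 0]]])

```text
clock: 9.3
eef_pos: [463.2, -2.7, 37.5]
tool_rot: [-1.565, -0.002, -1.219]
force: [0.1, 0.6, -0.3]
width: 37.3
```

```bash
python3 -c "
from h import *
plan([461.8,-1.2,14.3],-69.8)"
```

```text
t 9.3 pos [463.2  -2.7  37.5] rot [-89.64  -0.12 -69.84] w 37.3 F [ 0.1  0.6 -0.3]
shift units [-0.048  0.579 -0.022] turn units [-0.071 -0.008  0.024]
```

Request:
apply_moves(commands=[[[-0.03, 0.15, -0.02, -0.05, 0, 0.02], [0, 0.15, 0, 0, 0, 0], [0, 0.15, 0, 0, 0, 0]]])

```text
clock: 9.55
eef_pos: [462.8, -2.0, 18.2]
tool_rot: [-1.568, -0.001, -1.219]
force: [1.2, 0.4, 0.4]
width: 37.8
```

Request:
apply_moves(commands=[[[0, 0.15, 0, 0, 0, 0], [0, 0.15, 0, 0, 0, 0]]])

```text
clock: 9.72
eef_pos: [463.8, -1.6, 9.0]
tool_rot: [-1.563, 0.001, -1.22]
force: [-11.5, 6.2, 88.6]
width: 37.5
```

```bash
python3 -c "
from h import *
plan([461.8,-1.2,14.3],-69.8)"
```

```text
t 9.72 pos [463.8  -1.6   9. ] rot [-8.954e+01  7.000e-02 -6.990e+01] w 37.5 F [-11.5   6.2  88.6]
shift units [-0.026 -0.133 -0.043] turn units [-0.092 -0.02  -0.014]
```

Request:
apply_moves(commands=[[[0, -0.07, 0, 0, 0, 0]]])

```text
clock: 9.8
eef_pos: [463.7, -1.7, 11.9]
tool_rot: [-1.562, 0.002, -1.221]
force: [-0.6, -0.6, -8.7]
width: 37.6
```

```bash
python3 -c "
from h import *
plan([461.8,-1.2,14.3],-69.8)
d=grab('wrist','w4');a=grab('scene','s4')
cv2.imwrite('pics/c4.png',np.hstack([cv2.resize(d['image'],(448,336)),cv2.resize(a['image'][130:240,190:300],(336,336),interpolation=cv2.INTER_CUBIC)])[:,:,::-1])"
```

```text
t 9.8 pos [463.7  -1.7  11.9] rot [-89.5    0.1  -69.95] w 37.6 F [-0.6 -0.6 -8.7]
shift units [-0.028 -0.06  -0.04 ] turn units [-0.1   -0.031 -0.02 ]
```

View pics/c4.png

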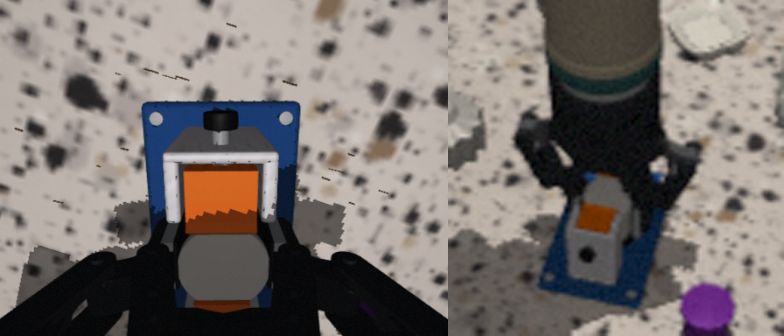

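The wrist view shows the head under both orange catches, and Fz of −8.7 N matches the carrier plus plunger weight. Now the tug, straight up.

Request:
apply_moves(commands=[[[0, -0.12, 0, 0, 0, 0], [0, -0.13, 0, 0, 0, 0], [0, -0.13, 0, 0, 0, 0], [0, -0.13, 0, 0, 0, 0], [0, -0.04, 0, 0, 0, 0], [0, -0.01, 0, 0, 0, 0]]])

```text
clock: 10.4
eef_pos: [458.5, -1.1, 31.9]
tool_rot: [-1.574, 0.005, -1.219]
force: [0.6, -0.3, -9.5]
width: 37.7
```

```bash
python3 -c "
from h import *
plan([463.7,-1.7,32],-69.9)
d=grab('wrist','w5');a=grab('scene','s5')
cv2.imwrite('pics/c5.png',np.hstack([cv2.resize(d['image'],(448,336)),cv2.resize(a['image'][130:240,190:300],(336,336),interpolation=cv2.INTER_CUBIC)])[:,:,::-1])"
```

```text
t 10.4 pos [458.5  -1.1  31.9] rot [-90.2    0.27 -69.82] w 37.7 F [ 0.6 -0.3 -9.5]
shift units [ 0.06  -0.004  0.118] turn units [ 0.04   0.017 -0.053]
```

View pics/c5.png

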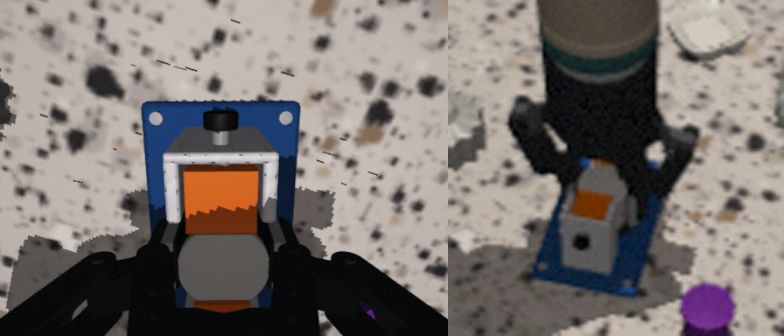

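Latched. The carrier hangs from the plunger at 9.5 N, about 21 mm up with its shadow detached, and the wrist view hasn't changed. I'll correct the sideways drift in the air, then lower to TCP (463.7,−1.7).

Request:
apply_moves(commands=[[[0.06, -0.01, 0.12, 0.1, 0, -0.03], [0, 0, 0.03, 0, 0, 0], [0, 0, 0, 0, 0, 0]]])

```text
clock: 10.75
eef_pos: [465.5, -1.0, 31.9]
tool_rot: [-1.565, 0.002, -1.218]
force: [-0.5, 0.5, -9.7]
width: 37.7
```

```bash
python3 -c "
from h import *
plan([463.7,-1.7,11.5],-69.9)"
```

```text
t 10.75 pos [465.5  -1.   31.9] rot [-89.65   0.13 -69.81] w 37.7 F [-0.5  0.5 -9.7]
shift units [ 0.002  0.509 -0.05 ] turn units [-0.069  0.018 -0.026]
```

Request:
apply_moves(commands=[[[0, 0.08, -0.05, -0.05, 0, -0.02], [0, 0.09, 0, 0, 0, 0], [0, 0.09, -0.01, 0, 0, 0], [0, 0.08, 0, 0, 0, 0]]])

```text
clock: 11.08
eef_pos: [463.6, -2.0, 17.2]
tool_rot: [-1.569, -0.0, -1.218]
force: [-0.8, -0.9, -9.6]
width: 37.5
```

```bash
python3 -c "
from h import *
plan([463.7,-1.7,11],-69.9)"
```

```text
t 11.08 pos [463.6  -2.   17.2] rot [-8.988e+01 -1.000e-02 -6.980e+01] w 37.5 F [-0.8 -0.9 -9.6]
shift units [-0.006  0.156  0.006] turn units [-0.023  0.019  0.001]
```

Request:
apply_moves(commands=[[[0, 0.05, 0, 0, 0, 0], [0, 0.05, 0, 0, 0, 0], [0, 0.03, 0, 0, 0, 0]]])

```text
clock: 11.33
eef_pos: [462.8, -2.1, 10.5]
tool_rot: [-1.57, 0.001, -1.219]
force: [-0.8, 0.3, -7.1]
width: 37.4
```

Request:
apply_moves(commands=[[[0, 0.03, 0, 0, 0, 0], [0, 0, 0, 0, 0, 0]]])

```text
clock: 11.5
eef_pos: [463.2, -2.4, 9.4]
tool_rot: [-1.57, 0.0, -1.219]
force: [-0.0, -1.0, -3.2]
width: 37.7
```

Fz is −3.2 N, so the carrier stands on the bench. Releasing and retreating straight up.

Request:
apply_moves(commands=[[[0, 0, 0, 0, 0, 0], [0, 0, 0, 0, 0, 0], [0, 0, 0, 0, 0, 0], [0, 0, 0, 0, 0, 0], [0, 0, 0, 0, 0, 0], [0, 0, 0, 0, 0, 0]]], claw=62)

```text
clock: 12.0
eef_pos: [466.5, -3.1, 12.0]
tool_rot: [-1.563, -0.002, -1.22]
force: [0.8, 0.5, -0.1]
width: 61.8
```

Request:
apply_moves(commands=[[[0, -0.1, 0, 0, 0, 0], [0, -0.2, 0, 0, 0, 0], [0, -0.4, 0, 0, 0, 0], [0, -0.6, 0.03, 0, 0, 0], [0, -0.7, 0.03, 0, 0, 0], [0, -0.7, 0.03, 0, 0, 0], [0, -0.7, 0.03, 0, 0, 0], [0, -0.5, 0, 0, 0, 0]]])

```text
clock: 12.67
eef_pos: [465.6, -2.0, 172.5]
tool_rot: [-1.574, 0.002, -1.224]
force: [0.4, -0.4, -0.6]
width: 62.2
```

Request:
apply_moves(commands=[[[0.8, -0.3, 0, 0, 0, 0], [0.8, -0.3, 0, 0, 0, 0], [0.8, -0.3, 0, 0, 0, 0], [0.8, -0.2, 0, 0, 0, 0], [0.8, 0, 0, 0, 0, 0], [0.5, 0, 0, 0, 0, 0], [0, 0, 0, 0, 0, 0], [0, 0, 0, 0, 0, 0]]])

```text
clock: 13.33
eef_pos: [530.3, -174.8, 225.8]
tool_rot: [-1.567, -0.0, -1.214]
force: [-0.2, -0.4, -0.0]
width: 61.7
```

```bash
python3 - <<'E'
from h import *
a=grab('scene','s6');b=grab('top','t6');plan([463,-2,150],-69.9)
o=load('t0')
for d in (o,b):
    hsv=cv2.cvtColor(d['image'],cv2.COLOR_RGB2HSV)
    m=cv2.inRange(hsv,(100,110,50),(118,255,255)); m[:170]=0;m[245:]=0;m[:,:215]=0;m[:,275:]=0
    r=cv2.minAreaRect(np.argwhere(m)[:,::-1].astype(np.float32)); print(np.round(r[0],1),np.round(r[1],1),r[2])
f=lambda i,r,c:cv2.resize(i['image'][r,c],(400,400),interpolation=cv2.INTER_CUBIC)
cv2.imwrite('pics/c6.png',np.hstack([f(a,slice(130,250),slice(170,290)),f(b,slice(150,260),slice(155,265))])[:,:,::-1])
E
```

```text
t 13.43 pos [ 530.2 -173.6  225.7] rot [-8.980e+01  2.000e-02 -6.948e+01] w 62.3 F [ 0.3 -0.4  0.3]
shift units [-4.607  1.893 -0.076] turn units [-0.04   0.084 -0.003]
[245.9 206.6] [51.7 31.9] 70.01689910888672
[0. 0.] [0. 0.] 0.0
```

View pics/c6.png

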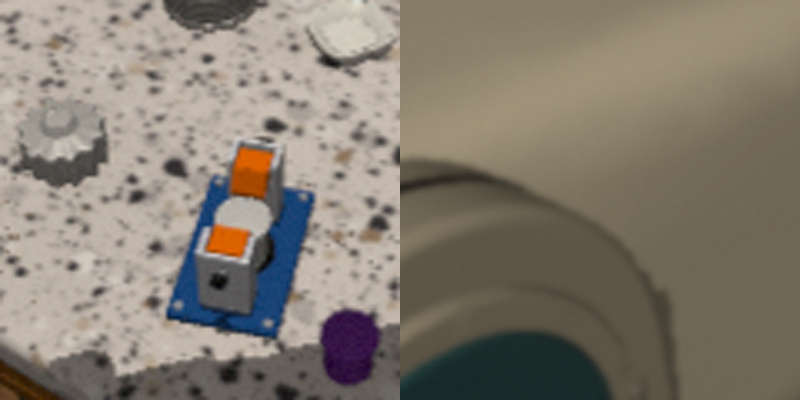

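The scene view (left) shows the plunger between the catches, with the carrier standing flat and the rotor untouched. The arm blocks the top camera, so I'll compare the plate's position in the scene views.

```bash
python3 - <<'E'
from h import *
for fn in ('s0','s6'):
    d=load(fn);hsv=cv2.cvtColor(d['image'],cv2.COLOR_RGB2HSV)
    m=cv2.inRange(hsv,(100,130,50),(118,255,255)); m[:170]=0;m[240:]=0;m[:,:215]=0;m[:,270:]=0
    h=cv2.convexHull(np.argwhere(m)[:,::-1].astype(np.float32)).reshape(-1,2)
    C=[h[np.argmax(h@np.array(v))] for v in ((-1,.6),(.6,1),(1,-.6),(-.6,-1))]
    print(fn,[world(d,q,8)[:2].round(1).tolist() for q in C])
E
```

```text
s0 [[390.6, 10.9], [415.2, -61.0], [532.2, -16.1], [503.4, 51.2]]
s6 [[388.3, 9.2], [415.2, -61.0], [532.2, -16.1], [499.4, 51.4]]
```

The plate corners match the start to within about a pixel, so I'm handing in.

```bash
python3 -c "
from h import *
print(finish_job())"
```

```text
the job is handed in; nothing more can be done
None
```

The steel plunger is latched in the blue carrier, and the carrier is back where it stood. I handed the job in at about 13.5 s, with the gripper open and clear of everything.

- **Insertion:** I pushed the plunger down between the catches. At the bottom the wrist force peaked at a measured 89 N, under the 120 N limit but higher than I wanted. The plunger slid about 5 mm in the grip there, and the fingertips came close to the plate and may have touched it. I eased off at once.
- **Tug:** I pulled straight up by the plunger alone, and the carrier came up with it on the first try. It cleared the bench by about 21 mm, estimated from the tool height. The measured load of 9.5 N matches the carrier plus the plunger. No second push was needed.
- **Final checks:** The scene camera shows the plunger between the catches. Two plate corners read the same as at the start, and the other two differ by 3–4 mm, about a pixel. The rotor looks untouched.
- **Check that failed:** The arm blocked the top camera, so I could not confirm the final position from above.

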